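# Snap open the tablet stand in the 3D-printing corner

## Robot

A 6-joint arm with a two-finger parallel gripper is mounted at the origin on the work surface. World frame = base frame: x ahead of the robot, y to its left, z up, the work surface at z = 0. Lengths are in m, angles in rad, forces in N, time in s.
With the tool pointing down it reaches from about 0.25 to 0.725 m from the base axis. Payload 4 kg.
Tool frame: the origin (TCP) lies at the very end of the fingers, on their centre line; the grasp point (between the pads) lies 19 mm behind it; z points along the fingers, y is the line along which they close (so a half turn about z gives the same grasp; the last joint's range is limited). The gripper opens to 85 mm and grips with 20 to 120 N. Pads are 22 mm wide; open, the fingers measure 114 mm over their backs; the gripper's body (76 mm by 85 mm) begins 54 mm behind the grasp point. The pads swing forward as they close: fully open they stand 13 mm farther back than shut.
Start: joints at [1.264, 0.241, 0.005, 1.335, 0, 1.571], TCP at [0.151, 0.477, 0.203] pointing down, gripper open.
Joint ranges: [-2.72, 2.72], [-1.05, 1.87], [-1.09, 1.28], [-1.99, 2.15], [-1.42, 1.44], [-3.14, 3.14]. Speed limits (rad/s): [2.79, 2.79, 3.14, 3.14, 3.14, 3.14].

## Interface

Orientations are given as a unit quaternion [x, y, z, w].
In Python, from workcell import bot, vision, workorder gives the robot as it stands.
- The arm moves only by the shell command python3 -m creep 'ROWS' [OPENING]. ROWS is JSON, a list of rows, each a list of 2 entries, a list of its own where there are three numbers: the shift along the tool's x, y, z in mm, then the turn, a rotation vector about the tool's x, y, z in rad. In form: [[[dx, dy, dz], [wx, wy, wz]], ...]. A call has 1 to 12 rows; each row shifts and turns the commanded pose from where the row before left it, along the tool's axes as they then stand; what a row does not reach is not made up. A row lasts 1/8 s, in which the tool goes at most 62.5 mm and 10.7 degrees, less where a joint would pass 70% of its speed; a pose out of reach is approached as far as the arm can. A call is refused whole if a number of a shift passes 62.5 or a number of a turn 0.188, either way. A call with a gripper value outside its range is refused whole. OPENING is the finger opening in mm, from 0 to 85.4, set as the call begins (- or left out, the last holds). The fingers move at their own pace and stop on an object; the grip force is fixed at half the most. Time passes only in rows, so rows that do not move let the fingers close. It gives the time, the measured TCP pose, the force, the opening and the grip force at its end, in the units of the state.
- bot.get_obs(): the state, without advancing time (a new reading comes with each control period).
- vision.camera(name): name is "side" or "top" or "wrist"; returns a dict with "image" (420x560x3 uint8, blue, green, red), "z_map" (420x560 float32, m along the optical axis (not along the pixel's ray), 0 where there is no reading), "K" (3x3 intrinsics, pixels), "rvec" (rotation vector, rad) and "tvec" (3), from world to camera coordinates, as OpenCV has them; the wrist camera has in their place "tool_from_camera" (4x4, takes a point from camera to tool coordinates, whose origin is the TCP and whose axes are the flange's). Camera axes: x right, y down, z forward; pixel columns grow to the right and rows downward; lengths in m; the calibration is good to about 2 mm. A picture is of the moment at which its call begins: read the wrist's pose just before it.
- workorder.job_done(): hands the job in; it is judged then, once.
Trained networks look in a picture, given as the dict that the camera call returned (one of the last four; its "shot" number tells which), for a name from the list of things; names that differ only in an ending like _2 or _b are one class to them, and where a whole thing is asked for, a point or a joint stands for the part that bears it (a point fixed in the world has none). Each returns a list of dicts, best first, with "score" (0 to 1); they miss things now and then, are a little off and sometimes report something else, mostly with a low value. They report only what shows in the picture. A call takes as long as a camera call. They do not tell look-alikes from the thing itself.
- vision.spot_in(picture, query): "position" ([column, row] in pixels, amid what is visible of it).
- vision.place_of(picture, query): "position" ([column, row] in pixels: a listed point, or the origin of a listed thing).
The state is a dict: "clock": time; "joint_pos": joint angles; "joint_vel": joint speeds; "tau": joint torques, N m; "eef_pos": TCP position; "tool_rot": TCP orientation; "ft_force": force on the tool from outside, world axes, zero at the start; "ft_torque": the same for the moment, N m; "grip_width": finger opening in m; "grasp_force": force on a finger pad.
Only numpy, scipy, OpenCV 4.12 (cv2) and the standard library are available. Lean on these libraries where they do the work, as an engineer would, in place of code of your own. Each camera call takes 0.05 s, during which the arm holds its last target. There are 200 camera calls.

## Task

The print-room tablet is about to come to the table: open the wide tablet stand for it by raising its leaf by the grip over the dead centre until it snaps fully open against its stop, then let go. Leave the narrow phone stand folded as it is.

Things in the scene. Friction and masses are not known exactly. Their poses are not given: they have to be found in the camera images.
- tablet_leaf (a joint): Hinge of the wide tablet stand's leaf (rad): 0 = folded level, 1.92 (110 deg) = fully open at its stop, leaning back past upright. An over-centre spring pulls it shut below about 1.1 and snaps it open above; lifting takes up to 3 N at the grip, most at the start. The leaf is a windowed grey plastic frame, 156 mm wide, 112 long, 7 thick.
- tablet_grip (a point): Centre of the grip: a round grey bar, 16 mm thick, 26 long, parallel to the hinge, on a 12 wide neck 28 mm off the leaf's free edge, on the robot's side. Folded it is 34 above the table, clear of the base. Pinch it from above by its two flat ends; it turns between the fingers as it swings on a 140 radius about the hinge. Folded: x towards the hinge, y along the bar, z up.
- tablet_hinge (a point): Middle of the tablet stand's hinge axis, 34 mm above the table, at the rear of its base plate (124 deep, 180 wide, 8 thick, black plastic, screwed down). x is level, from the folded grip to the hinge and on to the rear; y lies along the hinge axis; z up. Opening swings the leaf up and over towards +x.
- phone_leaf (a joint): Hinge of the narrow phone stand's leaf (rad): the same make, grey leaf on a black base, but the base only 90 mm wide and the leaf 66 wide, 86 long. 0 = folded level, 1.92 = fully open. It starts folded and is to stay so.
- phone_grip (a point): Centre of the phone stand's grip, a bar of the same shape and size as the other, 34 mm above the table when folded, 114 from its hinge axis. Listed only for telling the stands apart. Axes as for the tablet stand's grip.
Things that resemble listed ones, but are neither listed nor needed, are in the scene too. What is shaped like the part that bears phone_leaf but orange or pink is not meant.

How it is judged:
By the outcome, as a careful person would: the job done as asked, in the order asked, and still so for the second after the job is handed in, with the robot touching nothing.
It also fails if it takes over 35 s, if anything falls off the work surface, if the arm or the gripper's body presses on something with over 40 N, if the wrist force passes 120 N, or if a joint passes its speed limit or range.

## Working session

There is one attempt and no reset: what is moved stays moved. The work goes in short steps, Python scripts to look and compute and a shell command to move; the robot and the scene stay as the last step left them, time stands still between calls to the robot, and variables do not carry over. Pictures are saved under pics/ and viewed, at most 10 in all, crops included, and the job is handed in when it is done.

```bash
mkdir -p pics; cat > h.py <<'E'
import numpy as np, cv2
from scipy.spatial.transform import Rotation as R
from workcell import bot, vision, workorder
def cam2world(p, o=None):
    if 'rvec' in p:
        r=cv2.Rodrigues(np.array(p['rvec'],float))[0]; t=np.array(p['tvec'],float).ravel()
        return r.T, -r.T@t
    T=np.array(p['tool_from_camera']); r=R.from_quat(o['tool_rot']).as_matrix()
    return r@T[:3,:3], r@T[:3,3]+np.array(o['eef_pos'])
def ray(p,px,o=None):
    M,c=cam2world(p,o); K=np.array(p['K'])
    return c, M@(np.linalg.inv(K)@np.array([px[0],px[1],1.]))
def at_z(p,px,z,o=None):
    c,d=ray(p,px,o); return c+d*(z-c[2])/d[2]
def at_depth(p,px,o=None):
    c,d=ray(p,px,o); u,v=int(round(px[0])),int(round(px[1]))
    z=p['z_map'][max(v-1,0):v+2,max(u-1,0):u+2]; z=z[z>0]
    return c+d*np.median(z) if len(z) else None
E
python3 - <<'E'
from h import *
np.set_printoptions(precision=3,suppress=True)
ims=[]
for n in ['top','side']:
    p=vision.camera(n); ims.append(p['image'])
    for q in ['tablet_grip','tablet_hinge','phone_grip','tablet_leaf','phone_leaf']:
        for r in vision.place_of(p,q)[:4]:
            print(n,q,round(r['score'],2),np.round(r['position']),at_z(p,r['position'],.034),at_depth(p,r['position']))
    cv2.imwrite(f'pics/{n}.png',p['image'])
print(bot.get_obs()['clock'])
E
```

```text
top tablet_grip 0.67 [178. 174.] [0.484 0.183 0.034] [0.482 0.182 0.043]
top phone_grip 0.97 [346. 266.] [ 0.306 -0.162  0.034] [ 0.307 -0.161  0.043]
top phone_grip 0.62 [355. 164.] [ 0.513 -0.177  0.034] [ 0.512 -0.176  0.041]
top phone_grip 0.6 [413. 346.] [ 0.152 -0.298  0.034] [ 0.153 -0.296  0.042]Traceback (most recent call last):
  File "<stdin>", line 7, in <module>
ValueError: it knows: phone_grip, tablet_grip, tablet_hinge
```

```bash
python3 - <<'E'
from h import *
np.set_printoptions(precision=3,suppress=True)
for n in ['top','side']:
    p=vision.camera(n)
    for q in ['tablet_grip','tablet_hinge','phone_grip']:
        for r in vision.place_of(p,q)[:4]:
            print(n,q,round(r['score'],2),np.round(r['position']),at_z(p,r['position'],.034),at_depth(p,r['position']))
    for q in ['tablet_leaf','phone_leaf']:
        for r in vision.spot_in(p,q)[:4]:
            print(n,q,round(r['score'],2),np.round(r['position']),at_depth(p,r['position']))
    cv2.imwrite(f'pics/{n}.png',p['image'])
print(bot.get_obs()['clock'])
E
```

```text
top tablet_grip 0.9 [178. 174.] [0.483 0.182 0.034] [0.482 0.18  0.042]
top tablet_hinge 0.96 [204. 110.] [0.618 0.136 0.034] [0.616 0.135 0.041]
top phone_grip 0.97 [416. 346.] [ 0.152 -0.303  0.034] [ 0.154 -0.301  0.042]
top phone_grip 0.73 [357. 166.] [ 0.509 -0.181  0.034] [ 0.507 -0.18   0.042]
top tablet_leaf 0.72 [191. 138.] [0.557 0.159 0.039]
top phone_leaf 0.74 [351. 142.] [ 0.559 -0.167  0.037]
top phone_leaf 0.64 [347. 244.] [ 0.35  -0.162  0.038]
top phone_leaf 0.64 [413. 321.] [ 0.201 -0.296  0.036]
side tablet_grip 0.86 [295. 162.] [0.489 0.185 0.034] [0.487 0.172 0.043]
side tablet_hinge 0.93 [348. 165.] [0.619 0.152 0.034] [0.616 0.142 0.041]
side phone_grip 0.98 [138. 344.] [ 0.151 -0.298  0.034] [ 0.154 -0.304  0.044]
side phone_grip 0.8 [228. 270.] [ 0.305 -0.158  0.034] [ 0.306 -0.164  0.042]
side phone_grip 0.69 [332. 268.] [ 0.507 -0.179  0.034] [ 0.506 -0.182  0.038]
side tablet_leaf 0.9 [322. 166.] [0.555 0.156 0.036]
side phone_leaf 0.84 [358. 258.] [ 0.573 -0.138  0.01 ]
side phone_leaf 0.64 [254. 267.] [ 0.357 -0.159  0.038]
side phone_leaf 0.61 [169. 339.] [ 0.203 -0.297  0.037]
0.8
```

View pics/top.png

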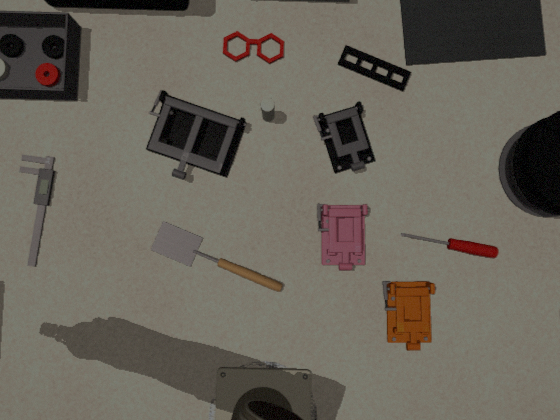

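View pics/side.png

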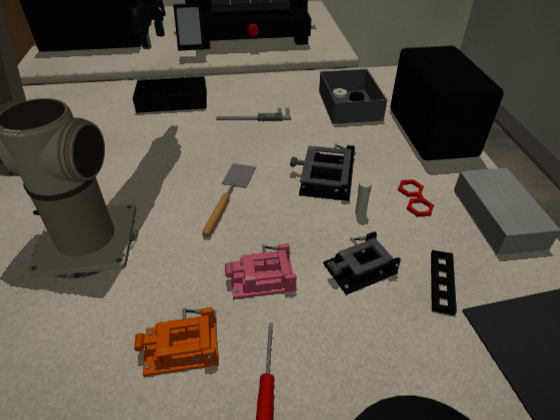

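Three narrow stands: black/grey at top px (346,138), pink (344,237) and orange (410,312). There is only one wide stand: grey leaf on a black base, top (196,133), side (327,168), with its grip at (178,174). Grip to hinge measures about 139 mm, against 140 given, so this is the tablet stand. I'll confirm it in a crop and work out the approach.

```bash
python3 - <<'E'
from h import *
np.set_printoptions(precision=3,suppress=True)
im=cv2.imread('pics/top.png')[80:200,120:290]
cv2.imwrite('pics/crop.png',cv2.resize(im,None,fx=4,fy=4,interpolation=cv2.INTER_CUBIC))
o=bot.get_obs(); M=R.from_quat(o['tool_rot']).as_matrix(); print(M,o['eef_pos'])
d=np.array([.455,.195,.20])-o['eef_pos']; print('shift tool mm',M.T@d*1e3)
a=np.array([.133,-.043,0]);a/=np.linalg.norm(a); print('y axis in tool',M.T@np.array([-a[1],a[0],0]))
E
```

```text
[[-0.953  0.302 -0.   ]
 [ 0.302  0.953  0.   ]
 [ 0.     0.    -1.   ]] [0.151 0.477 0.203]
shift tool mm [-374.888 -176.723    2.921]
y axis in tool [-0.006  1.     0.   ]
```

View pics/crop.png

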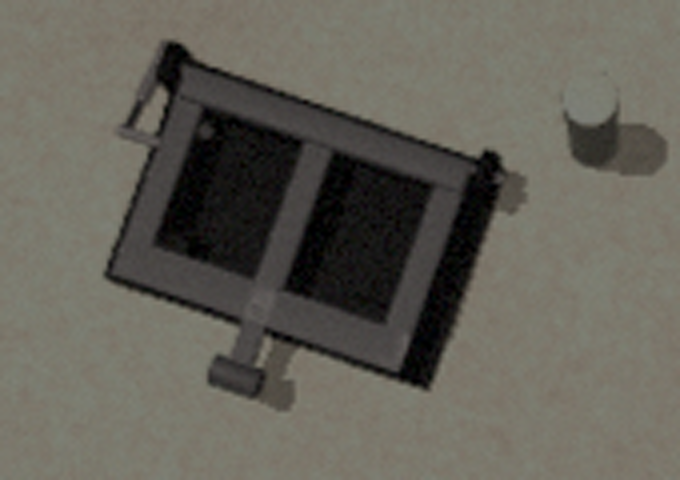

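The crop shows the wide two-window grey leaf on the black base, with the grip bar at crop (236,377) on the robot's side. It is the tablet stand, and the tool's y already lies along the bar. Moving over it.

```bash
python3 -m creep '[[[-47,-22,0],[0,0,0]],[[-47,-22,0],[0,0,0]],[[-47,-22,0],[0,0,0]],[[-47,-22,0],[0,0,0]],[[-47,-22,0],[0,0,0]],[[-47,-22,0],[0,0,0]],[[-47,-22,0],[0,0,0]],[[-46,-22,0],[0,0,0]],[[0,0,0],[0,0,0]]]' 55
python3 - <<'E'
from h import *
np.set_printoptions(precision=4,suppress=True)
o=bot.get_obs(); p=vision.camera('wrist'); cv2.imwrite('pics/w1.png',p['image'])
M=R.from_quat(o['tool_rot']).as_matrix(); print(M)
for q in ['tablet_grip','tablet_hinge']:
    for r in vision.place_of(p,q)[:2]:
        w=at_z(p,r['position'],.034,o)
        print(q,round(r['score'],2),np.round(r['position']),w,at_depth(p,r['position'],o),'tool mm',M.T@(w-o['eef_pos'])*1e3)
E
```

```text
clock: 1.92
eef_pos: [0.4575, 0.1933, 0.2027]
tool_rot: [0.156, 0.988, -0.0, 0.0]
ft_force: [-0.4, 1.7, -0.1]
grip_width: 0.0545
grasp_force: 0.0
[[-0.9516  0.3074  0.0005]
 [ 0.3074  0.9516 -0.0003]
 [-0.0006 -0.0001 -1.    ]]
tablet_grip 0.78 [278. 210.] [0.4843 0.1878 0.034 ] [0.4824 0.1884 0.0402] tool mm [-27.0753   3.082  168.6881]
tablet_hinge 0.76 [280. 307.] [0.6152 0.1477 0.034 ] [0.6113 0.1489 0.0397] tool mm [-163.9898    5.1127  168.7692]
```

View pics/w1.png

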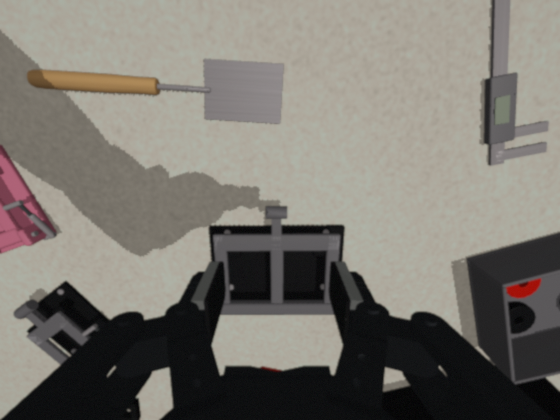

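The wrist view shows the grip bar at (276,212) and the leaf square to the tool. In tool axes the grip is about (-27, 3, 169) mm. I'll descend partway and recheck.

```bash
python3 -m creep '[[[-14,1.5,40],[0,0,0]],[[-13,1.5,40],[0,0,0]],[[0,0,30],[0,0,0]],[[0,0,0],[0,0,0]]]' 55
python3 - <<'E'
from h import *
np.set_printoptions(precision=4,suppress=True)
o=bot.get_obs(); p=vision.camera('wrist'); cv2.imwrite('pics/w2.png',p['image'])
M=R.from_quat(o['tool_rot']).as_matrix()
for q in ['tablet_grip','tablet_hinge']:
    for r in vision.place_of(p,q)[:2]:
        w=at_z(p,r['position'],.034,o)
        print(q,round(r['score'],2),np.round(r['position']),w,at_depth(p,r['position'],o),'tool mm',M.T@(w-o['eef_pos'])*1e3)
E
```

```text
clock: 2.58
eef_pos: [0.4788, 0.1906, 0.0907]
tool_rot: [0.152, 0.988, -0.002, -0.003]
ft_force: [-0.8, 0.7, 0.7]
grip_width: 0.055
grasp_force: 0.0
tablet_grip 0.62 [273. 229.] [0.4858 0.186  0.034 ] [0.4834 0.1869 0.0408] tool mm [-8.3354 -2.0261 56.6485]
tablet_hinge 0.65 [273. 365.] [0.6191 0.1431 0.034 ] [0.6138 0.1449 0.0396] tool mm [-148.2969   -3.0555   55.9576]
```

View pics/w2.png

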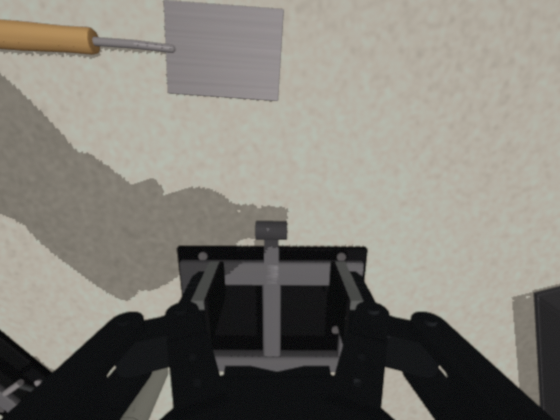

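The grip bar is at wrist (271,231), about 8 mm in tool -x. First I'll let the arm settle and read its true position.

```bash
python3 -m creep '[[[0,0,25],[0,0,0]],[[0,0,0],[0,0,0]],[[0,0,0],[0,0,0]]]' 55
python3 - <<'E'
from h import *
o=bot.get_obs(); M=R.from_quat(o['tool_rot']).as_matrix()
print(M.T@(np.array([.4855,.186,.034])-o['eef_pos'])*1e3, o['joint_pos'])
E
```

```text
clock: 3.1
eef_pos: [0.4829, 0.1908, 0.0695]
tool_rot: [0.153, 0.988, 0.001, 0.001]
ft_force: [0.5, 1.0, 0.4]
grip_width: 0.055
grasp_force: 0.0
[-3.90481283 -3.86536372 35.50228284] [ 3.76394029e-01  3.73484606e-01 -1.74840188e-01  1.02009490e+00
 -3.52677023e-05  6.82929936e-01]
```

```bash
python3 -m creep '[[[-4,-3.5,15],[0,0,0]],[[0,0,20],[0,0,0]],[[0,0,17],[0,0,0]],[[0,0,0],[0,0,0]],[[0,0,0],[0,0,0]]]' 55
python3 -m creep '[[[0,0,0],[0,0,0]],[[0,0,0],[0,0,0]],[[0,0,0],[0,0,0]],[[0,0,0],[0,0,0]],[[0,0,0],[0,0,0]]]' 10
```

```text
clock: 3.72
eef_pos: [0.4852, 0.1857, 0.0163]
tool_rot: [0.153, 0.988, 0.0, 0.0]
ft_force: [-0.3, -0.2, -0.7]
grip_width: 0.0553
grasp_force: 0.0
clock: 4.35
eef_pos: [0.4847, 0.1858, 0.0159]
tool_rot: [0.153, 0.988, -0.0, -0.0]
ft_force: [-0.6, 0.7, -0.1]
grip_width: 0.0099
grasp_force: 0.0
```

Closed to 10 mm with no grip force, so it missed the bar. Looking.

```bash
python3 - <<'E'
from h import *
np.set_printoptions(precision=4,suppress=True)
o=bot.get_obs(); p=vision.camera('wrist'); a=p['image'][150:,130:430]
for q in ['tablet_grip','tablet_hinge']:
    for r in vision.place_of(p,q)[:2]: print(q,r, at_z(p,r['position'],.034,o))
s=vision.camera('side'); b=s['image'][100:220,230:400]
for q in ['tablet_grip','tablet_hinge']:
    for r in vision.place_of(s,q)[:2]: print(q,r, at_depth(s,r['position']))
a=cv2.resize(a,(420,378)); b=cv2.resize(b,(378*170//120*7//10,378*7//10),interpolation=cv2.INTER_CUBIC)
c=np.zeros((378,800,3),np.uint8); c[:,:420]=a; c[:b.shape[0],420:420+b.shape[1]]=b[:,:380]
cv2.imwrite('pics/m1.png',c)
E
```

```text
tablet_grip {'position': [273.5, 262.9], 'score': 0.83} [0.4847 0.185  0.034 ]
tablet_grip {'position': [292.7, 162.5], 'score': 0.93} [0.4814 0.1725 0.0403]
tablet_hinge {'position': [347.3, 164.4], 'score': 0.98} [0.6168 0.1473 0.04  ]
```

View pics/m1.png

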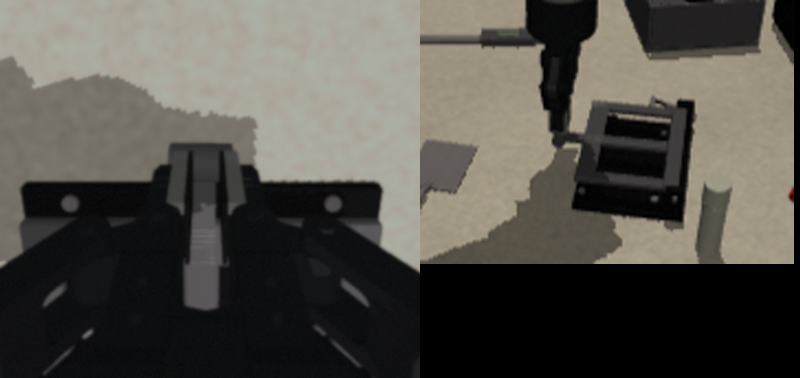

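Left panel: the bar or fingertips are at crop (203,155). It isn't clear which is in front, so I'll enlarge with more contrast and depth.

```bash
python3 - <<'E'
from h import *
np.set_printoptions(precision=0,suppress=True,linewidth=200)
o=bot.get_obs(); p=vision.camera('wrist'); a=p['image'][240:310,225:325]
g=np.clip((a/255.)**.5*255,0,255).astype(np.uint8)
cv2.imwrite('pics/m2.png',cv2.resize(g,(800,560),interpolation=cv2.INTER_CUBIC))
M,c=cam2world(p,o); T=R.from_quat(o['tool_rot']).as_matrix()
print(T.T@(c-o['eef_pos'])*1e3)
for v in range(248,300,4):
    row=[]
    for u in (252,262,272,282,290):
        w=at_depth(p,(u,v),o); t=T.T@(w-o['eef_pos'])*1e3 if w is not None else [0]*3
        row.append('%4d %4d %4d'%tuple(t))
    print(v,' | '.join(row))
print(o['grip_width'],o['grasp_force'])
E
```

```text
[  80.    1. -171.]
248   -6  -15   15 |   -6   -9   16 |   -6   -2   15 |   -6    4   16 |   -6   10   15
252    5  -13  -15 |    5   -7  -16 |    5   -1  -15 |    5    4  -16 |    5    8  -15
256    5  -12  -20 |    5   -7  -19 |    5   -1  -20 |    5    4  -20 |    5    8  -20
260    4  -12  -23 |   10   -6  -35 |    3   -1  -22 |    4    3  -23 |   10    7  -35
264    2  -12  -24 |   10   -6  -39 |    2   -1  -24 |    2    3  -24 |   10    7  -40
268    7  -11  -37 |   10   -5  -43 |    0   -1  -24 |    0    3  -25 |   10    7  -43
272   10  -10  -47 |   10   -5  -47 |   -1   -1  -25 |   -1    3  -25 |   10    7  -47
276   10  -10  -51 |   10   -5  -51 |   -4   -1  -25 |   -4    3  -25 |   10    7  -50
280   10   -9  -54 |   10   -5  -54 |   -9   -1  -21 |   -9    4  -21 |   10    6  -54
284   10   -9  -58 |   10   -5  -57 |  -11   -1  -21 |  -11    4  -21 |   10    6  -57
288   10   -9  -60 |   10   -5  -60 |  -14   -1  -21 |  -14    4  -21 |   10    6  -61
292   10   -9  -64 |   10   -5  -63 |  -17   -1  -21 |  -17    4  -21 |   10    6  -63
296   11   -8  -68 |    9   -4  -65 |  -19   -1  -21 |  -19    4  -21 |    9    6  -65
0.009934827083279566 0.0
```

View pics/m2.png

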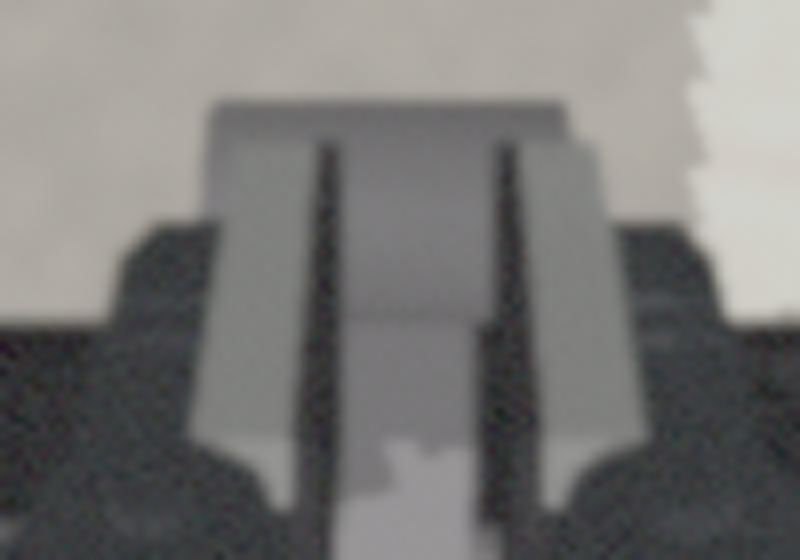

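The enlarged crop shows the finger ends (crop (270,140) and (560,140)) standing over the bar. Depth puts the finger ends about 8 mm above the bar's top, so they closed above it. I'll open, then measure where the fingers really end from both cameras.

```bash
python3 -m creep '[[[0,0,0],[0,0,0]],[[0,0,0],[0,0,0]],[[0,0,0],[0,0,0]],[[0,0,0],[0,0,0]]]' 45
python3 - <<'E'
from h import *
o=bot.get_obs(); T=R.from_quat(o['tool_rot']).as_matrix()
print(o['grip_width'],o['eef_pos'])
for n in ['wrist','side','top']:
    p=vision.camera(n); M,c=cam2world(p,o); Ki=np.linalg.inv(np.array(p['K']))
    v,u=np.mgrid[:420,:560]; z=p['z_map']; m=z>0
    P=(np.stack([u[m],v[m],np.ones(m.sum())],1)@Ki.T*z[m][:,None])@M.T+c
    t=(P-o['eef_pos'])@T*1e3
    # near fingers: |x|<14, |y| 20..45, z from -80..5
    for s in (-1,1):
        k=(abs(t[:,0])<14)&(s*t[:,1]>18)&(s*t[:,1]<48)&(t[:,2]>-75)&(t[:,2]<12)
        q=t[k]
        if len(q): print(n,s,len(q),'z hist',np.histogram(q[:,2],bins=np.arange(-75,15,6))[0], 'max',q[np.argsort(q[:,2])[-3:]].round())
E
```

```text
clock: 5.2
eef_pos: [0.4847, 0.1858, 0.0159]
tool_rot: [0.153, 0.988, -0.0, -0.0]
ft_force: [0.6, 1.1, -0.1]
grip_width: 0.045
grasp_force: 0.0
0.0449872253756853 [0.48473259 0.18577564 0.0158948 ]
wrist -1 2021 z hist [298 461 323 293 260 226 141  19   0   0   0   0   0   0] max [[  1. -22. -31.]
 [  0. -22. -31.]
 [  2. -22. -31.]]
wrist 1 2034 z hist [304 463 321 292 262 228 145  19   0   0   0   0   0   0] max [[ -0.  23. -31.]
 [  2.  23. -31.]
 [  0.  24. -31.]]
side -1 99 z hist [ 1 13 19 18 20 16  8  3  0  0  0  0  0  0] max [[  2. -26. -32.]
 [ -6. -25. -31.]
 [  4. -41.  11.]]
side 1 26 z hist [0 1 6 5 5 6 3 0 0 0 0 0 0 0] max [[ -8.  24. -38.]
 [ -6.  21. -37.]
 [ -8.  24. -35.]]
top -1 12 z hist [0 1 0 0 1 3 1 0 0 0 0 0 0 0] max [[  4. -45.  11.]
 [-12. -46.  11.]
 [  8. -44.  12.]]
```

Both cameras put the finger ends about 31 mm above the reported TCP, so I'll go by the images and descend about 30 mm while watching the force.

```bash
python3 -m creep '[[[-1,-1,10],[0,0,0]],[[0,0,8],[0,0,0]],[[0,0,0],[0,0,0]]]' 45
python3 -m creep '[[[0,0,7],[0,0,0]],[[0,0,5],[0,0,0]],[[0,0,0],[0,0,0]],[[0,0,0],[0,0,0]]]' 45
python3 -m creep '[[[0,0,0],[0,0,0]],[[0,0,0],[0,0,0]],[[0,0,0],[0,0,0]],[[0,0,0],[0,0,0]]]' 15
```

```text
clock: 5.72
eef_pos: [0.4843, 0.1841, -0.0033]
tool_rot: [0.153, 0.988, -0.001, -0.001]
ft_force: [-0.3, 0.1, -0.1]
grip_width: 0.0454
grasp_force: 0.0
clock: 6.22
eef_pos: [0.4855, 0.1846, -0.014]
tool_rot: [0.153, 0.988, 0.0, 0.0]
ft_force: [0.3, -0.5, -0.4]
grip_width: 0.045
grasp_force: 0.0
clock: 6.72
eef_pos: [0.4853, 0.1837, -0.0137]
tool_rot: [0.153, 0.988, -0.001, 0.0]
ft_force: [-1.3, -3.6, 6.0]
grip_width: 0.0251
grasp_force: 59.0
```

Gripped: 25 mm wide, 59 N. Swinging along the 140 mm arc (hinge lies along tool -x), first to 40°.

```bash
python3 -m creep '[[[-0.5,0,-12],[0,0,0]],[[-1.6,0,-12],[0,0,0]],[[0,0,0],[0,0,0]]]'
python3 -m creep '[[[-2.7,0,-12],[0,0,0]],[[-3.7,0,-11.7],[0,0,0]],[[-4.7,0,-11.3],[0,0,0]],[[-5.6,0,-10.8],[0,0,0]],[[-6.5,0,-10.3],[0,0,0]],[[-7.5,0,-9.7],[0,0,0]],[[0,0,0],[0,0,0]]]'
```

```text
clock: 7.1
eef_pos: [0.4872, 0.1831, 0.0105]
tool_rot: [0.153, 0.988, -0.001, -0.0]
ft_force: [1.2, -4.5, -4.4]
grip_width: 0.0247
grasp_force: 59.3
clock: 7.98
eef_pos: [0.5162, 0.1739, 0.0765]
tool_rot: [0.153, 0.988, -0.0, -0.001]
ft_force: [-2.3, -5.7, -4.2]
grip_width: 0.0245
grasp_force: 59.4
```

Forces are small and the leaf follows. Continuing over the dead centre to about 100°.

```bash
python3 -m creep '[[[-8.2,0,-9],[0,0,0]],[[-9,0,-8.2],[0,0,0]],[[-9.7,0,-7.5],[0,0,0]],[[-10.3,0,-6.5],[0,0,0]],[[-10.8,0,-5.7],[0,0,0]],[[-11.3,0,-4.7],[0,0,0]],[[0,0,0],[0,0,0]]]'
python3 -m creep '[[[-11.7,0,-3.6],[0,0,0]],[[-11.9,0,-2.7],[0,0,0]],[[-12.1,0,-1.6],[0,0,0]],[[-12.2,0,-0.5],[0,0,0]],[[-12.2,0,0.5],[0,0,0]],[[-12.1,0,1.6],[0,0,0]],[[0,0,0],[0,0,0]]]'
```

```text
clock: 8.85
eef_pos: [0.5738, 0.1556, 0.1185]
tool_rot: [0.153, 0.988, -0.0, 0.0]
ft_force: [-3.7, -5.4, -2.4]
grip_width: 0.0247
grasp_force: 59.7
clock: 9.72
eef_pos: [0.6434, 0.1335, 0.1254]
tool_rot: [0.153, 0.988, -0.0, 0.001]
ft_force: [-3.4, -5.3, -0.5]
grip_width: 0.0244
grasp_force: 59.3
```

```bash
python3 -m creep '[[[-11.9,0,2.7],[0,0,0]],[[-9.5,0,3],[0,0,0]],[[0,0,0],[0,0,0]]]'
python3 -m creep '[[[-2.5,0,0.8],[0,0,0]],[[0,0,0],[0,0,0]],[[0,0,0],[0,0,0]]]'
python3 - <<'E'
from h import *
s=vision.camera('side'); cv2.imwrite('pics/s2.png',cv2.resize(s['image'][70:250,200:440],(800,600),interpolation=cv2.INTER_CUBIC))
E
```

```text
clock: 10.1
eef_pos: [0.6642, 0.1269, 0.1201]
tool_rot: [0.153, 0.988, -0.0, 0.002]
ft_force: [-2.9, -6.5, 0.4]
grip_width: 0.0246
grasp_force: 59.3
clock: 10.48
eef_pos: [0.6659, 0.1264, 0.1195]
tool_rot: [0.153, 0.988, -0.0, 0.001]
ft_force: [-2.6, -6.4, 0.3]
grip_width: 0.0247
grasp_force: 59.2
```

View pics/s2.png

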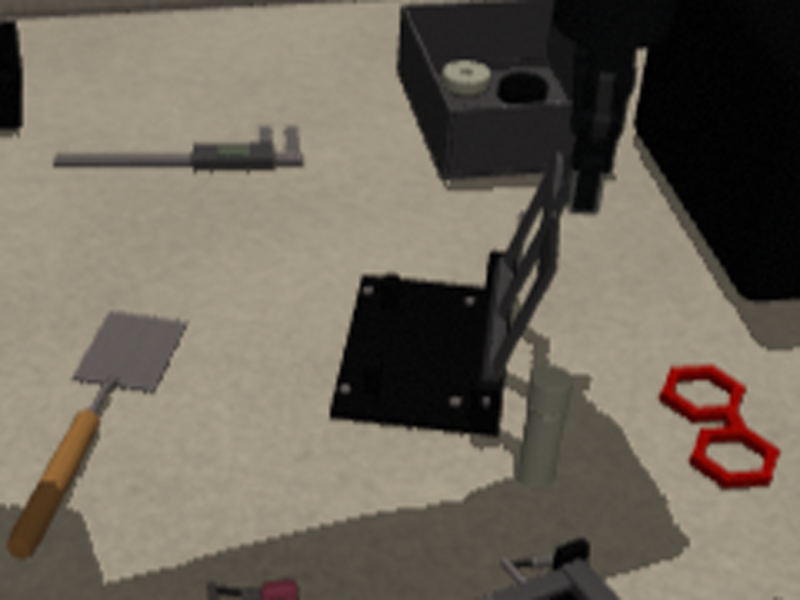

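The leaf leans back at about 110°, from the hinge at (495,380) to the fingers at (585,190). Releasing and retreating straight up.

```bash
python3 -m creep '[[[0,0,0],[0,0,0]],[[0,0,0],[0,0,0]],[[0,0,0],[0,0,0]],[[0,0,0],[0,0,0]]]' 45
python3 -m creep '[[[0,0,-12],[0,0,0]],[[0,0,-20],[0,0,0]],[[0,0,-25],[0,0,0]],[[20,0,-25],[0,0,0]],[[40,0,-10],[0,0,0]],[[50,0,0],[0,0,0]],[[50,0,0],[0,0,0]],[[0,0,0],[0,0,0]],[[0,0,0],[0,0,0]]]'
python3 - <<'E'
from h import *
ps=[]
for n in ('side','top'):
    s=vision.camera(n); cv2.imwrite(f'pics/e_{n}.png',s['image'])
    for q in ('tablet_grip','tablet_hinge'):
        for r in vision.place_of(s,q)[:1]: print(n,q,r,at_depth(s,r['position']))
    ps.append(s['image'])
c=np.zeros((420,800,3),np.uint8); c[:,:420]=cv2.resize(ps[0][70:280,210:420],(420,420)); c[:380,420:]=cv2.resize(ps[1][70:260,120:310],(380,380))
cv2.imwrite('pics/e.png',c)
E
```

```text
clock: 11.02
eef_pos: [0.6651, 0.1282, 0.1175]
tool_rot: [0.153, 0.988, 0.0, 0.0]
ft_force: [-0.4, 0.2, 0.4]
grip_width: 0.0448
grasp_force: 0.0
clock: 12.15
eef_pos: [0.5133, 0.1763, 0.2104]
tool_rot: [0.153, 0.988, 0.001, 0.001]
ft_force: [0.1, 0.6, 0.8]
grip_width: 0.0452
grasp_force: 0.0
side tablet_grip {'position': [372.6, 124.4], 'score': 0.94} [0.65465261 0.11668689 0.1697643 ]
side tablet_hinge {'position': [350.2, 164.8], 'score': 0.81} [0.61945119 0.13196632 0.04946933]
top tablet_grip {'position': [200.3, 61.8], 'score': 0.57} [0.6674473  0.12395977 0.17223546]
top tablet_hinge {'position': [204.1, 112.3], 'score': 0.61} [0.61016767 0.13377585 0.04039785]
```

View pics/e.png

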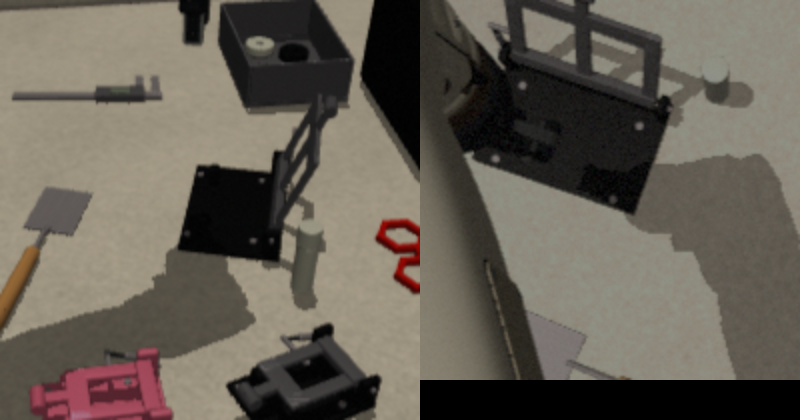

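Both views show the leaf standing open and leaning back. The grip is at about (0.665, 0.124, 0.167), where 110° should put it. The phone stand is still folded and the arm is clear.

```bash
python3 -c "
from workcell import workorder
print(workorder.job_done())"
```

```text
the job is handed in; nothing more can be done
None
```

The wide tablet stand is open at about 110° by the cameras and released; the phone stand is still folded, the arm is clear, and the job was handed in at about 12 s (no verdict shown).

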